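# Sort inspected pump covers by tag and clamp the rack

### The job

Three inspected steel covers lean in the drain rack: keeping them right way up, slide the two with a round tag fully home into the two upright slots of the pass rack, either one in either slot, and the one with the long strip tag fully home into the leaning slot of the reject stand. When all three are in, throw the clamp lever behind the pass slots right over to its other side to lock the rack. Leave the can, jar, wrench and bearing where they are.

Things in the scene. Friction and masses are not known exactly. Their poses are not given: they have to be found in the camera images.
- cover_a: steel cover plate 10 mm thick (x), 70 wide (y), 90 high (z), 0.4 kg; stands 28 mm deep in a drain rack slot, leaning about 30 deg, top towards the robot. Origin: middle of its lower edge; z up the plate; x its normal, away from the robot at the start, on the face with the thin brass tag (centred 46 mm above the lower edge). Tag: round disc 34 mm across (passed).
- cover_b: steel cover plate 10 mm thick (x), 70 wide (y), 90 high (z), 0.4 kg; stands 28 mm deep in a drain rack slot, leaning about 30 deg, top towards the robot. Origin: middle of its lower edge; z up the plate; x its normal, away from the robot at the start, on the face with the thin brass tag (centred 46 mm above the lower edge). Tag: round disc 34 mm across (passed).
- cover_c: steel cover plate 10 mm thick (x), 70 wide (y), 90 high (z), 0.4 kg; stands 28 mm deep in a drain rack slot, leaning about 30 deg, top towards the robot. Origin: middle of its lower edge; z up the plate; x its normal, away from the robot at the start, on the face with the thin brass tag (centred 46 mm above the lower edge). Tag: long strip across the plate, 64 x 12 mm (rejected).
- drain_rack: fixed aluminium bar 276 mm long (y) with three slots in a row 92 mm apart, leaning 25 degrees towards the robot on a steel foot 120 x 276 mm. Origin: on the table under its middle; x level, square to the row, away from the robot; z up. The bar's upper edge is 77 mm above the table; about 62 mm of each cover stand out of it.
- pass_rack: fixed aluminium block 150 (x) x 100 (y) mm, top 46 mm above the table, on a steel foot 225 x 110 mm, with two upright slots and the clamp lever at its +x end. Origin: on the table under the block's middle; z up. Stands on one side (left or right) of the drain rack.
- pass_front (a point): middle of the floor of the pass rack's slot nearer the robot (42 mm towards -x from the rack's origin, 18 mm above the table). Slot: 13 mm along the rack's x, 77 mm along its y, 28 mm deep, mouth chamfered 3 mm. Same axes as the rack. Where a seated cover's origin lies.
- pass_rear (a point): middle of the floor of the pass rack's other slot, 72 mm behind the first; same size.
- reject_stand: fixed aluminium bar 100 mm long with a single slot, leaning 25 degrees towards the robot on a steel foot 120 x 100 mm, like the drain rack. Origin: on the table under its middle; x level, away from the robot, square to the slot's length; y along the slot; z up. Stands on the other side of the drain rack from the pass rack.
- reject_floor (a point): middle of the floor of the reject stand's slot, 40 mm above the table; axes of the stand (x level). The slot rises from here 28 mm, leaning 25 degrees from vertical towards the stand's -x; 14 mm across, 77 mm along y, chamfered 3 mm.
- clamp (a joint): clamp lever on the pass rack, rad: at 0 it leans 0.5 rad from vertical to the rack's -y side (starts 0 to 0.15), at 1.0 it leans 0.5 rad to the +y side (locked). Swings about the rack's x axis, stays where left.
- clamp_tip (a point): centre of the clamp lever's knob, 107 mm in +x from the pass rack's origin, 13 mm in radius, 80 mm from the lever's pivot, which lies 30 mm above the table on a grey block 50 x 70 mm, 25 mm high.
- spray_can: tall grey spray can, 52 mm across, 160 mm high, standing behind the drain rack; leave it. Origin under its middle
- grease_jar: low white jar with black cap, 56 mm across, 50 mm high, behind the drain rack; leave it. Origin under its middle
- wrench: steel wrench 150 mm long lying between the robot and the drain rack; leave it. Origin under its middle
- bearing: steel bearing ring 52 mm across, 15 mm high, lying between the robot and the drain rack; leave it. Origin under its middle
Things that resemble listed ones, but are neither listed nor needed, are in the scene too. Leave any pink look-alike of the cover_b alone.

How it is judged:
On the way, in this order (a step that is already met when the one before it is completed fails the run):
1. both round-tag covers home in the pass slots and the strip-tag cover home in the reject slot, let go, the clamp lever not yet thrown (((horizontal distance between cover_a and pass_front below 0.008 m and z of cover_a in the frame of pass_rack below 0.022 m and angle between cover_a's own z axis and vertical below 0.16 rad) or (horizontal distance between cover_a and pass_rear below 0.008 m and z of cover_a in the frame of pass_rack below 0.022 m and angle between cover_a's own z axis and vertical below 0.16 rad)) and ((horizontal distance between cover_b and pass_front below 0.008 m and z of cover_b in the frame of pass_rack below 0.022 m and angle between cover_b's own z axis and vertical below 0.16 rad) or (horizontal distance between cover_b and pass_rear below 0.008 m and z of cover_b in the frame of pass_rack below 0.022 m and angle between cover_b's own z axis and vertical below 0.16 rad)) and distance between cover_c and reject_floor below 0.008 m and angle between cover_c's own z axis and vertical between 0.3 and 0.7 rad and contact force between each of cover_a, cover_b, cover_c and the fingers below 0.1 N and value of joint clamp below 0.5 rad), for 0.2 s.
2. clamp lever thrown over (value of joint clamp above 0.85 rad), for 0.2 s.
At the end, for the whole second after the job is handed in: Round-tag covers: one in each pass slot, lower edge within 8 mm sideways and 4 mm in height of the slot floor's middle, tilt under 0.16 rad. Strip-tag cover: lower edge within 8 mm of the reject floor's middle, leaning 0.30 to 0.70 rad. All still (20 mm/s). Lever beyond 0.85 rad (((horizontal distance between cover_a and pass_front below 0.008 m and z of cover_a in the frame of pass_rack below 0.022 m and angle between cover_a's own z axis and vertical below 0.16 rad) or (horizontal distance between cover_a and pass_rear below 0.008 m and z of cover_a in the frame of pass_rack below 0.022 m and angle between cover_a's own z axis and vertical below 0.16 rad)) and ((horizontal distance between cover_b and pass_front below 0.008 m and z of cover_b in the frame of pass_rack below 0.022 m and angle between cover_b's own z axis and vertical below 0.16 rad) or (horizontal distance between cover_b and pass_rear below 0.008 m and z of cover_b in the frame of pass_rack below 0.022 m and angle between cover_b's own z axis and vertical below 0.16 rad)) and distance between cover_c and reject_floor below 0.008 m and angle between cover_c's own z axis and vertical between 0.3 and 0.7 rad and linear speed of each of cover_a, cover_b, cover_c below 0.02 m/s and value of joint clamp above 0.85 rad); the robot touches nothing.
It fails at once if the spray can is shifted by more than 30 mm (distance of spray_can from where it was at the start of the episode above 0.03 m).
It fails at once if the grease jar is shifted by more than 30 mm (distance of grease_jar from where it was at the start of the episode above 0.03 m).
It fails at once if the wrench is shifted by more than 30 mm (distance of wrench from where it was at the start of the episode above 0.03 m).
It fails at once if the bearing is shifted by more than 30 mm (distance of bearing from where it was at the start of the episode above 0.03 m).
It also fails if it takes over 72 s, if anything falls off the work surface, if the arm or the gripper's body presses on something with over 40 N, if the wrist force passes 120 N, or if a joint passes its speed limit or range.

### The arm

A 7-joint arm with a two-finger parallel gripper is mounted at the origin on the work surface. World frame = base frame: x ahead of the robot, y to its left, z up, the work surface at z = 0. Lengths are in m, angles in rad, forces in N, time in s.
With the tool pointing down it reaches from about 0.35 to 0.9 m from the base axis. Payload 8.1 kg.
Tool frame: the origin (TCP) lies midway between the tips of the shut fingers; the grasp point (between the pads) lies 19 mm behind it; z points along the fingers, y is the direction in which the jaws open and shut (so a half turn about z gives the same grasp; the last joint's range is limited). The gripper opens to 92 mm and grips with 3 to 60 N. Pads are 19 mm wide; open, the fingers measure 130 mm over their backs; the gripper's body (75 mm by 190 mm) begins 47 mm behind the grasp point.
Start: joints at [-1.381, 0.434, 0.025, 1.573, -0.012, 1.134, -0.075], TCP at [0.18, 0.598, 0.227] pointing down, gripper open.
Joint ranges: [-2.62, 2.62], [-0.44, 2.09], [-1.27, 1.32], [0.08, 2.57], [-1.32, 4.46], [0.12, 2], [-2.74, 2.74]. Speed limits (rad/s): [2.22, 2.22, 3.01, 3.01, 3.14, 3.14, 3.14].

### API

Orientations are given as a unit quaternion [x, y, z, w].
In Python, from station import get_obs, read_camera, camera_model, sign_off gives the robot as it stands. The module is installed in compiled form; this text tells all that it offers.
- The arm moves only by the tool play_rows, never from a script. Its argument "steps" is a list of rows, each a list of 3 entries, a list of its own where there are three numbers: the turn, a rotation vector about the tool's x, y, z in rad, then the shift along the tool's x, y, z in cm, then the opening, from 0 (shut) to 1 (fully open). A call has 1 to 12 rows; each row is the pose to reach, as a shift and turn from the pose commanded when the call began, along the tool's axes at that moment; what a row does not reach only later rows make up. A row lasts 1/10 s, in which the tool goes at most 50 mm and 8.59 degrees, less where a joint would pass 70% of its speed; a pose out of reach is approached as far as the arm can. A call with a gripper value outside its range is refused whole. The fingers move at their own pace and stop on an object; "force" is the grip in N (left out, the last holds). Time passes only in rows, so rows that repeat a pose let the fingers close. It gives the time, the measured TCP pose, the force and the opening at its end, in the units of the state.
- get_obs(): the state, without advancing time (a new reading comes with each control period).
- read_camera(name): name is "scene" or "top" or "wrist"; returns the picture (400x640x3 uint8, red, green, blue); there is no depth.
- camera_model(name): a dict with "K" (3x3 intrinsics, pixels), "world_from_camera" (4x4, takes a point from camera to world coordinates); the wrist camera has in their place "T_tool_cam" (4x4, takes a point from camera to tool coordinates, whose origin is the TCP and whose axes are the flange's). Camera axes: x right, y down, z forward; pixel columns grow to the right and rows downward; lengths in m; the calibration is good to about 2 mm. A picture is of the moment at which its call begins: read the wrist's pose just before it. camera_model takes no time and is no camera call.
- sign_off(): hands the job in, once; it reports no verdict.
The state is a dict: "time_s": time; "joints": joint angles; "joint_vel": joint speeds; "tau": joint torques, N m; "ee_pos": TCP position; "tcp_rot": TCP orientation; "force": force on the tool from outside, world axes, zero at the start; "torque": the same for the moment, N m; "gripper_width": finger opening in m.
Only numpy, scipy, OpenCV 4.12 (cv2) and the standard library are available. Lean on these libraries where they do the work, as an engineer would, in place of code of your own. Each camera call takes 0.05 s, during which the arm holds its last target. There are 200 camera calls.

## Working session

There is one attempt and no reset: what is moved stays moved. The work goes in short steps, Python scripts to look and compute and a tool call to move; the robot and the scene stay as the last step left them, time stands still between calls to the robot, and variables do not carry over. Pictures are saved under pics/ and viewed, about 8 in all and at most 12, crops included, and the job is handed in when it is done.

Besides the shell and the picture viewer there is one more tool, called after ">>>" as a command line: name --argument value ..., lists and objects as JSON in quotes. play_rows: Moves the arm, as the interface text tells. Its arguments: {"type":"object","properties":{"steps":{"type":"array"},"force":{"type":"number"}},"required":["steps"]}

```bash
mkdir -p pics
python3 - <<'E'
from station import *
import cv2,numpy as np
for n in("scene","top"):
    im=read_camera(n);cv2.imwrite(f"pics/{n}0.png",im[...,::-1])
    m=camera_model(n);print(n,np.round(m["K"],1).tolist(),np.round(m["world_from_camera"],4).tolist())
print(np.round(camera_model("wrist")["K"],1).tolist(),np.round(camera_model("wrist")["T_tool_cam"],4).tolist())
print(get_obs())
E
```

```text
scene [[417.8, 0.0, 320.0], [0.0, 417.8, 189.0], [0.0, 0.0, 1.0]] [[-0.0554, 0.718, -0.6938, 1.2556], [0.9984, 0.0484, -0.0296, 0.0357], [0.0123, -0.6943, -0.7196, 0.7885], [0.0, 0.0, 0.0, 1.0]]
top [[479.1, 0.0, 316.5], [0.0, 479.1, 206.0], [0.0, 0.0, 1.0]] [[-0.0022, -0.9996, 0.0264, 0.544], [-1.0, 0.0019, -0.009, 0.0042], [0.0089, -0.0265, -0.9996, 1.0886], [0.0, 0.0, 0.0, 1.0]]
[[329.6, 0.0, 323.5], [0.0, 329.6, 194.5], [0.0, 0.0, 1.0]] [[-0.0006, -0.9592, -0.2827, 0.0762], [1.0, -0.0008, 0.0007, 0.0003], [-0.0009, -0.2827, 0.9592, -0.1574], [0.0, 0.0, 0.0, 1.0]]
{'time_s': 0.1, 'joints': array([-1.38058452,  0.4351624 ,  0.02495037,  1.57395185, -0.01158047,
        1.13399224, -0.07507627]), 'joint_vel': array([-0.00162276, -0.0024441 , -0.00085385, -0.00313764,  0.00032725,
        0.00174771,  0.00011975]), 'tau': array([ 2.50794947e-03, -6.69123316e+01,  9.87468101e-01, -3.15141642e+01,
       -6.06146897e-02,  3.73789645e-02,  5.46732485e-05]), 'ee_pos': array([0.18032138, 0.59797484, 0.22603852]), 'tcp_rot': array([ 1.45891205e-01,  9.89300403e-01, -6.83821477e-04, -3.34656109e-05]), 'force': array([-0.15537103,  0.47815514,  0.51280631]), 'torque': array([ 0.02934193,  0.00597417, -0.02401403]), 'gripper_width': 0.09187256440270358}
```

View pics/scene0.png

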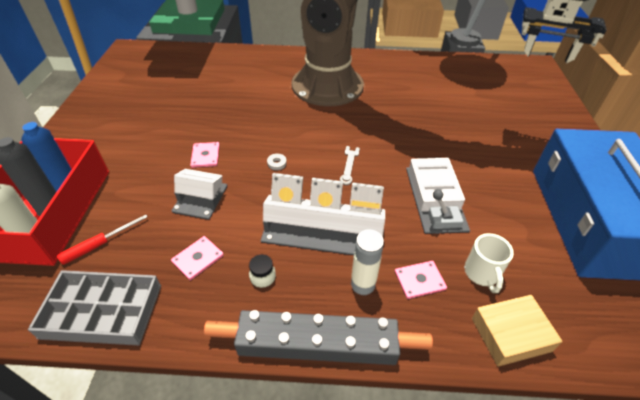

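View pics/top0.png

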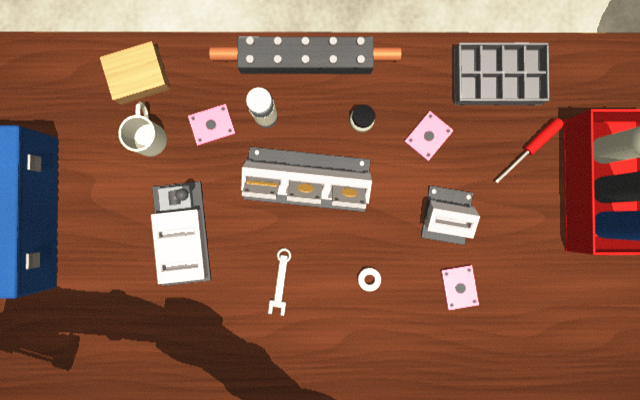

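The pictures show the three covers in the drain rack (top: strip tag at (262,184), round tags at (306,188) and (349,192)). The pass rack is on the +y side at about (180,245), with its lever knob near (185,188). The reject stand is at about (450,218). The pink plates lie flat on the table and are look-alikes. Next I'll take enlarged crops.

Run:
```python
import cv2,numpy as np
t=cv2.imread("pics/top0.png")
def crop(x0,y0,x1,y1,s):
    c=cv2.resize(t[y0:y1,x0:x1],None,fx=s,fy=s,interpolation=cv2.INTER_CUBIC)
    for x in range((x0//10+1)*10,x1,10): cv2.line(c,((x-x0)*s,0),((x-x0)*s,6 if x%50 else 14),(0,255,0),2)
    for y in range((y0//10+1)*10,y1,10): cv2.line(c,(0,(y-y0)*s),(6 if y%50 else 14,(y-y0)*s),(0,255,0),2)
    return c
cv2.imwrite("pics/c1.png",crop(232,140,382,220,5))
a=crop(145,175,215,290,5);b=crop(415,175,490,290,5)
cv2.imwrite("pics/c2.png",np.hstack([a,b]))
```

```text
(no output)
```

View pics/c1.png

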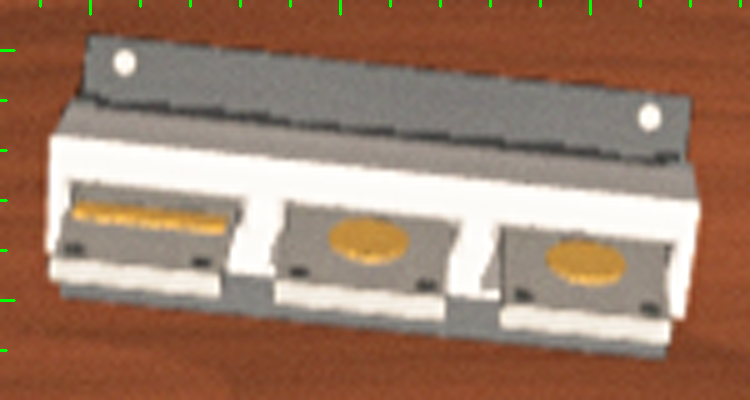

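View pics/c2.png

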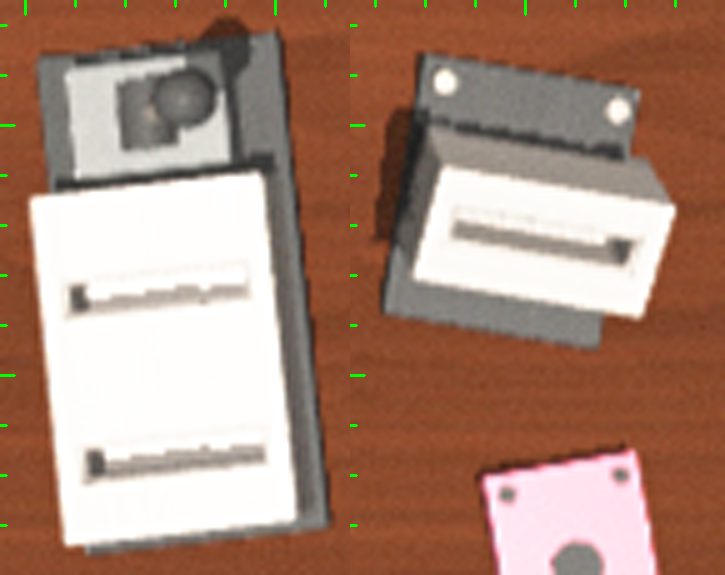

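Confirmed: the strip cover (c) is the leftmost in the crop, and the two round-tag covers are the middle and right ones. Drain rack corners, slot ends and block corners can all be read off. Next I fit the poses.

```bash
cat > h.py <<'E'
import numpy as np,cv2
from station import *
from scipy.spatial.transform import Rotation as Rot
from scipy.optimize import least_squares
def ray(name,px,z):
    """pixel -> world point at height z (fixed cameras)"""
    m=camera_model(name);T=np.array(m["world_from_camera"]);d=T[:3,:3]@np.linalg.solve(m["K"],[px[0],px[1],1.])
    return T[:3,3]+d*(z-T[2,3])/d[2]
def tool_R(yaw,lean):
    """hand with jaws along direction yaw, leaning back (towards -yaw dir) by lean"""
    return Rot.from_euler('z',yaw)*Rot.from_matrix([[0,1,0],[1,0,0],[0,0,-1]])*Rot.from_euler('x',lean)
def plan(targets):
    o=get_obs();p=o["ee_pos"];R=Rot.from_quat(o["tcp_rot"])
    for q,T in targets:
        t=(R.inv()*T).as_rotvec();s=R.inv().apply(np.array(q)-p)*100
        n=max(np.linalg.norm(s)/5,np.degrees(np.linalg.norm(t))/8.59)
        print([np.round(t,3).tolist(),np.round(s,2).tolist()],"rows>=",round(n,1))
E
python3 - <<'E'
from h import *
c=lambda p,x0,y0:((p[0]+.5)/5-.5+x0,(p[1]+.5)/5-.5+y0)
P=[ray("top",c(p,145,175),.046)for p in[(30,198),(264,172),(298,520),(67,545)]]
M=np.array([[75,50],[75,-50],[-75,-50],[-75,50]])/1e3
f=lambda v:(Rot.from_euler('z',v[2]).apply(np.c_[M,np.zeros(4)])[:,:2]+v[:2]-np.array(P)[:,:2]).ravel()
r=least_squares(f,[.45,.3,0]);print("pass",r.x.round(4),"res mm",(r.fun*1e3).round(1))
ax=Rot.from_euler('z',r.x[2]).as_matrix()
for n,d in(("front",-.042),("rear",.030),("tip",.107)):print(n,(r.x[:2]+d*ax[:2,0]).round(4))
for n,a,b in(("rear",(68,300),(248,285)),("front",(86,466),(265,455))):
    print(n,"seen",((ray("top",c(a,145,175),.046)+ray("top",c(b,145,175),.046))/2).round(4))
q=[ray("top",c((x-350,y),415,175),z)for x,y,z in[(443,165,.077),(675,207,.077),(645,318,.0538),(413,278,.0538)]]
for a,b in((0,1),(3,2),(0,3),(1,2)):print("rej edge",(q[a]-q[b]).round(4),np.linalg.norm(q[a]-q[b]).round(4))
yw=lambda d:np.arctan2(-d[0],d[1]);m=np.mean(q,0)
print("rej mouth",m.round(4),"yaw",yw(q[0]-q[1]).round(3),yw(q[3]-q[2]).round(3),"slot seen",ray("top",c((541-350,237),415,175),.0654).round(4))
a,b=ray("top",c((50,137),232,140),.077),ray("top",c((697,203),232,140),.077)
print("drain",((a+b)/2).round(4),np.linalg.norm(a-b).round(4),"yaw",yw(a-b).round(3))
for n,p1,p2 in(("c",(50,260),(220,276)),("mid",(275,285),(445,300)),("right",(500,308),(670,325))):
    a,b=ray("top",c(p1,232,140),.1205),ray("top",c(p2,232,140),.1205)
    print(n,((a+b)/2).round(4),np.linalg.norm(a-b).round(4),yw(a-b).round(3))
E
```

```text
pass [0.4847 0.296  0.107 ] res mm [-0.4 -1.  -0.8  0.8  0.7  0.2  0.5 -0. ]
front [0.443  0.2915]
rear [0.5146 0.2992]
tip [0.5911 0.3074]
rear seen [0.5133 0.299  0.046 ]
front seen [0.4406 0.2911 0.046 ]
rej edge [0.018  0.0983 0.    ] 0.1
rej edge [0.0175 0.1004 0.    ] 0.102
rej edge [ 0.0483 -0.0075  0.0232] 0.0541
rej edge [ 0.0479 -0.0054  0.0232] 0.0535
rej mouth [ 0.5338 -0.298   0.0654] yaw -0.181 -0.173 slot seen [ 0.5362 -0.2968  0.0654]
drain [0.6393 0.0163 0.077 ] 0.2752 yaw -0.103
c [0.5956 0.1123 0.1205] 0.069 -0.096
mid [0.5855 0.0214 0.1205] 0.069 -0.09
right [ 0.5757 -0.0696  0.1205] 0.0692 -0.102
```

Everything agrees with the given sizes (pass slots 72 mm apart, cover edges 69 mm, drain bar 275 mm). I'll take the middle round-tag cover first.

```bash
cat >> h.py <<'E'
EDGE=dict(mid=(.5855,.0214,.1205),right=(.5757,-.0696,.1205),c=(.5956,.1123,.1205))
L=np.pi/6;DY=-.098
Z=Rot.from_euler('z',DY);U=Z.apply([-np.sin(L),0,np.cos(L)]);N=Z.apply([np.cos(L),0,np.sin(L)])
def grasp(k,back=0.): return np.array(EDGE[k])-.005*N-(.039-back)*U, tool_R(DY,-L)
E
python3 -c "
from h import *
plan([(grasp('mid',.12)),(grasp('mid',.08))])
print(get_obs()['time_s'])"
```

```text
[[-0.439, -0.359, 1.343], [-51.04, -44.37, 3.86]] rows>= 13.5
[[-0.439, -0.359, 1.343], [-53.0, -43.98, 7.32]] rows>= 13.9
0.1
```

>>> play_rows --steps '[[[-0.44, -0.36, 1.343], [-51, -44.4, 3.9], 0.5], [[-0.44, -0.36, 1.343], [-51, -44.4, 3.9], 0.5], [[-0.44, -0.36, 1.343], [-51, -44.4, 3.9], 0.5], [[-0.44, -0.36, 1.343], [-51, -44.4, 3.9], 0.5], [[-0.44, -0.36, 1.343], [-51, -44.4, 3.9], 0.5], [[-0.44, -0.36, 1.343], [-51, -44.4, 3.9], 0.5], [[-0.44, -0.36, 1.343], [-51, -44.4, 3.9], 0.5], [[-0.44, -0.36, 1.343], [-51, -44.4, 3.9], 0.5], [[-0.44, -0.36, 1.343], [-51, -44.4, 3.9], 0.5], [[-0.44, -0.36, 1.343], [-51, -44.4, 3.9], 0.5], [[-0.44, -0.36, 1.343], [-51, -44.4, 3.9], 0.5], [[-0.44, -0.36, 1.343], [-51, -44.4, 3.9], 0.5]]'

```text
time_s: 1.3
ee_pos: [0.4998, 0.0902, 0.1921]
tcp_rot: [0.715, 0.649, 0.175, 0.192]
force: [0.7, 2.2, -0.4]
gripper_width: 0.0457
```

```bash
python3 -c "
from h import *
plan([(grasp('mid',.12)),(grasp('mid',.08)),(grasp('mid'))])
print(get_obs()['ee_pos'])"
```

```text
[[0.003, -0.002, 0.0], [-6.01, 3.88, 2.71]] rows>= 1.5
[[0.003, -0.002, 0.0], [-6.02, 3.87, 6.71]] rows>= 2.0
[[0.003, -0.002, 0.0], [-6.03, 3.85, 14.71]] rows>= 3.3
[0.49976565 0.09016785 0.19214971]
```

>>> play_rows --steps '[[[0, 0, 0], [-6, 3.9, 2.7], 0.5], [[0, 0, 0], [-6, 3.9, 2.7], 0.5], [[0, 0, 0], [-6, 3.9, 4.5], 0.5], [[0, 0, 0], [-6, 3.9, 6.7], 0.5], [[0, 0, 0], [-6, 3.9, 6.7], 0.5]]'

```text
time_s: 1.8
ee_pos: [0.5603, 0.0237, 0.1517]
tcp_rot: [0.717, 0.648, 0.173, 0.192]
force: [-0.7, 0.2, 0.1]
gripper_width: 0.046
```

```bash
python3 -c "
from h import *
plan([(grasp('mid',.08)),(grasp('mid'))])
print(get_obs()['ee_pos'])
cv2.imwrite('pics/w1.png',read_camera('wrist')[...,::-1])"
```

```text
[[-0.001, 0.002, -0.002], [0.02, 0.13, -0.13]] rows>= 0.0
[[-0.001, 0.002, -0.002], [0.04, 0.14, 7.87]] rows>= 1.6
[0.56028695 0.02367352 0.15171387]
```

View pics/w1.png

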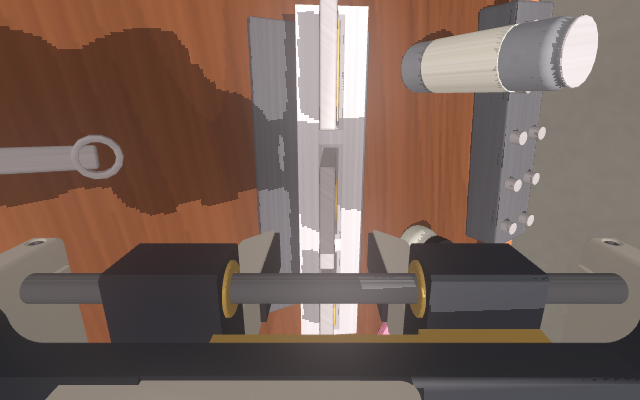

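The wrist view shows the middle cover's edge centred between the open fingers (u≈328), with nothing in the way. I'll go in and grip it.

>>> play_rows --steps '[[[0, 0, 0], [0, 0.1, 4], 0.5], [[0, 0, 0], [0, 0.1, 7.9], 0.5], [[0, 0, 0], [0, 0.1, 7.9], 0.5], [[0, 0, 0], [0, 0.1, 7.9], 0], [[0, 0, 0], [0, 0.1, 7.9], 0], [[0, 0, 0], [0, 0.1, 7.9], 0], [[0, 0, 0], [0, 0.1, 7.9], 0], [[0, 0, 0], [0, 0.1, 7.9], 0]]' --force 25

```text
time_s: 2.65
ee_pos: [0.6013, 0.0214, 0.0864]
tcp_rot: [0.715, 0.648, 0.175, 0.193]
force: [1.4, 0.8, -1.7]
gripper_width: 0.0105
```

```bash
python3 -c "
from h import *
o=get_obs();print(o['ee_pos'],o['force'],o['gripper_width'])
plan([grasp('mid')])"
```

```text
[0.6012711  0.02144844 0.08643508] [ 1.38468749  0.80572202 -1.65587842] 0.010479617324897992
[[0.004, -0.001, -0.0], [-0.16, -0.16, 0.16]] rows>= 0.1
```

```bash
cat >> h.py <<'E'
PASS=dict(front=(.4424,.2914),rear=(.5140,.2991));PY=.107
def tcp_for(O,R,off): return np.array(O)-R.apply(off),R
E
python3 -c "
from h import *
off=[-.0016,0,.0526];R=tool_R(PY,0)
plan([grasp('mid',.14),tcp_for((*PASS['rear'],.17),R,off)])"
```

```text
[[0.004, -0.001, -0.0], [-0.15, -0.11, -13.84]] rows>= 2.8
[[0.525, 0.053, -0.2], [26.95, -3.03, -17.5]] rows>= 6.5
```

>>> play_rows --steps '[[[0, 0, 0], [0, 0, -2], 0], [[0, 0, 0], [0, 0, -5], 0], [[0, 0, 0], [0, 0, -9], 0], [[0, 0, 0], [0, 0, -14], 0], [[0.1, 0.01, -0.04], [4, -1, -15], 0], [[0.2, 0.02, -0.08], [8.5, -1.6, -15.8], 0], [[0.3, 0.03, -0.12], [13, -2.2, -16.5], 0], [[0.4, 0.04, -0.16], [17.5, -2.8, -17.1], 0], [[0.525, 0.053, -0.2], [22, -3, -17.5], 0], [[0.525, 0.053, -0.2], [26, -3, -17.5], 0], [[0.525, 0.053, -0.2], [26.95, -3, -17.5], 0], [[0.525, 0.053, -0.2], [26.95, -3, -17.5], 0]]'

```text
time_s: 3.85
ee_pos: [0.5105, 0.3079, 0.2228]
tcp_rot: [0.665, 0.747, 0.001, -0.003]
force: [0.1, -0.4, -4.6]
gripper_width: 0.01
```

```bash
python3 -c "
from h import *
off=[-.0016,0,.0526];R=tool_R(PY,0)
o=get_obs();print(o['ee_pos'],o['force'],o['gripper_width'])
a=read_camera('wrist')[...,::-1];cv2.imwrite('pics/w2.png',a)
plan([tcp_for((*PASS['rear'],z),R,off) for z in (.17,.048,.018)])"
```

```text
[0.51052826 0.30792078 0.22283011] [ 0.08466498 -0.37251926 -4.55068446] 0.009996348155441015
[[-0.004, -0.002, 0.007], [-0.39, 0.22, -0.02]] rows>= 0.1
[[-0.004, -0.002, 0.007], [-0.42, 0.26, 12.18]] rows>= 2.4
[[-0.004, -0.002, 0.007], [-0.42, 0.27, 15.18]] rows>= 3.0
```

View pics/w2.png

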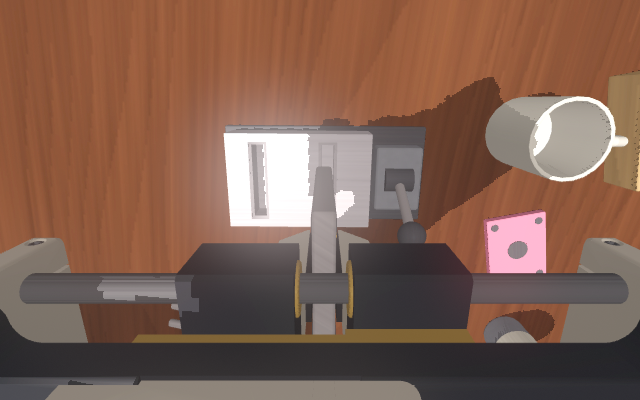

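>>> play_rows --steps '[[[0, 0, 0.007], [-0.4, 0.25, 4], 0], [[0, 0, 0.007], [-0.4, 0.25, 8], 0], [[0, 0, 0.007], [-0.4, 0.25, 11], 0], [[0, 0, 0.007], [-0.4, 0.25, 11.8], 0], [[0, 0, 0.007], [-0.4, 0.25, 11.8], 0], [[0, 0, 0.007], [-0.4, 0.25, 11.8], 0]]'

```text
time_s: 4.5
ee_pos: [0.5175, 0.2972, 0.1063]
tcp_rot: [0.671, 0.741, 0.001, -0.0]
force: [0.3, 0.5, -4.7]
gripper_width: 0.0097
```

```bash
python3 -c "
from h import *
off=[-.0016,0,.0526];R=tool_R(PY,0)
o=get_obs();print(o['ee_pos'],o['force'],o['gripper_width'])
plan([tcp_for((*PASS['rear'],z),R,off) for z in (.048,.018)])"
```

```text
[0.51752465 0.29718849 0.10633312] [ 0.29141147  0.51520161 -4.71663369] 0.009717879894452858
[[0.001, -0.001, -0.008], [0.38, -0.33, 0.57]] rows>= 0.2
[[0.001, -0.001, -0.008], [0.38, -0.34, 3.57]] rows>= 0.7
```

>>> play_rows --steps '[[[0, 0, -0.008], [0.38, -0.33, 0.3], 0], [[0, 0, -0.008], [0.38, -0.33, 0.3], 0], [[0, 0, -0.008], [0.38, -0.33, 0.3], 0], [[0, 0, -0.008], [0.38, -0.33, 0.3], 0]]'

```text
time_s: 4.9
ee_pos: [0.5135, 0.3003, 0.102]
tcp_rot: [0.668, 0.744, 0.0, -0.001]
force: [-0.5, 0.1, -4.8]
gripper_width: 0.0098
```

```bash
python3 -c "
from h import *
off=[-.0016,0,.0526];R=tool_R(PY,0)
o=get_obs();print(o['ee_pos'],o['force'],o['gripper_width'])
plan([tcp_for((*PASS['rear'],z),R,off) for z in (.048,.018)])"
```

```text
[0.51347579 0.30033169 0.10201206] [-0.51404549  0.08463142 -4.76848025] 0.00981807140553022
[[-0.001, -0.001, -0.0], [0.03, 0.04, 0.14]] rows>= 0.0
[[-0.001, -0.001, -0.0], [0.03, 0.04, 3.14]] rows>= 0.6
```

Aligned to within 0.5 mm. I'll insert slowly and watch the force.

>>> play_rows --steps '[[[0, 0, 0], [0, 0, 0.6], 0], [[0, 0, 0], [0, 0, 1.1], 0], [[0, 0, 0], [0, 0, 1.5], 0], [[0, 0, 0], [0, 0, 1.5], 0]]'

```text
time_s: 5.3
ee_pos: [0.5132, 0.3, 0.0857]
tcp_rot: [0.668, 0.744, -0.001, -0.001]
force: [0.7, -0.1, -4.8]
gripper_width: 0.01
```

>>> play_rows --steps '[[[0, 0, 0], [0, 0, 0.5], 0], [[0, 0, 0], [0, 0, 1.0], 0], [[0, 0, 0], [0, 0, 1.3], 0], [[0, 0, 0], [0, 0, 1.5], 0], [[0, 0, 0], [0, 0, 1.5], 0], [[0, 0, 0], [0, 0, 1.5], 0]]'

```text
time_s: 5.9
ee_pos: [0.5132, 0.3002, 0.0716]
tcp_rot: [0.668, 0.744, -0.0, -0.001]
force: [0.2, -0.2, -4.3]
gripper_width: 0.0098
```

>>> play_rows --steps '[[[0, 0, 0], [0, 0, 0.1], 0], [[0, 0, 0], [0, 0, 0.1], 0], [[0, 0, 0], [0, 0, 0.1], 0.35], [[0, 0, 0], [0, 0, 0.1], 0.35], [[0, 0, 0], [0, 0, 0.1], 0.35], [[0, 0, 0], [0, 0, -3], 0.35], [[0, 0, 0], [0, 0, -8], 0.5], [[0, 0, 0], [0, 0, -13], 0.5], [[0, 0, 0], [0, 0, -13], 0.5], [[0, 0, 0], [0, 0, -13], 0.5]]'

```text
time_s: 6.9
ee_pos: [0.5141, 0.3007, 0.2033]
tcp_rot: [0.668, 0.744, 0.001, -0.0]
force: [0.2, -0.9, -0.6]
gripper_width: 0.046
```

```bash
python3 -c "
from h import *
o=get_obs();print(o['ee_pos'],o['force'],o['gripper_width'])
cv2.imwrite('pics/s2.png',read_camera('scene')[100:300,140:520,::-1].repeat(2,0).repeat(2,1))
plan([grasp('right',.12),grasp('right',.08)])"
```

```text
[0.51409948 0.30069883 0.20327815] [ 0.18877421 -0.88000178 -0.55982977] 0.04603065469063739
[[-0.522, -0.054, 0.2], [-36.5, -2.13, 1.33]] rows>= 7.3
[[-0.522, -0.054, 0.2], [-36.91, -0.17, 4.8]] rows>= 7.4
```

View pics/s2.png

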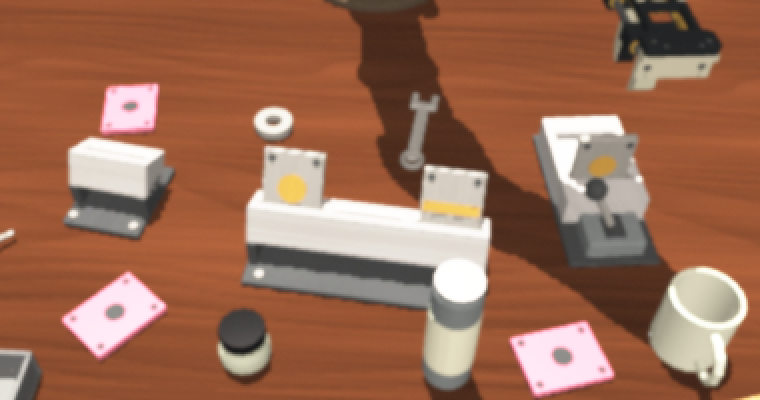

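The middle cover stands upright in the rear pass slot (crop (605,160)), and the others haven't moved. Next is the right round-tag cover.

>>> play_rows --steps '[[[-0.06, -0.01, 0.02], [-4, -0.3, 0], 0.5], [[-0.13, -0.02, 0.05], [-9, -0.6, 0], 0.5], [[-0.2, -0.03, 0.08], [-14, -1, 0], 0.5], [[-0.27, -0.03, 0.1], [-18.5, -1.3, 0], 0.5], [[-0.34, -0.04, 0.13], [-23, -1.6, 0.3], 0.5], [[-0.42, -0.045, 0.16], [-27.5, -1.9, 0.6], 0.5], [[-0.522, -0.054, 0.2], [-32, -2.1, 1], 0.5], [[-0.522, -0.054, 0.2], [-36.5, -2.1, 1.3], 0.5], [[-0.522, -0.054, 0.2], [-36.9, -0.2, 4.8], 0.5], [[-0.522, -0.054, 0.2], [-36.9, -0.2, 4.8], 0.5], [[-0.522, -0.054, 0.2], [-36.9, -0.2, 4.8], 0.5], [[-0.522, -0.054, 0.2], [-36.9, -0.2, 4.8], 0.5]]'

```text
time_s: 8.15
ee_pos: [0.5504, -0.0652, 0.1532]
tcp_rot: [0.715, 0.649, 0.174, 0.191]
force: [1.3, -0.0, 0.3]
gripper_width: 0.0463
```

```bash
python3 -c "
from h import *
o=get_obs();print(o['ee_pos'],o['force'],o['gripper_width'])
plan([grasp('right',.08),grasp('right')])"
```

```text
[ 0.5503814  -0.06518898  0.15322767] [ 1.33973731 -0.04730402  0.34870401] 0.04634324792656107
[[-0.002, -0.002, 0.001], [-0.19, 0.08, 0.02]] rows>= 0.0
[[-0.002, -0.002, 0.001], [-0.21, 0.1, 8.02]] rows>= 1.6
```

>>> play_rows --steps '[[[0, 0, 0], [-0.2, 0.1, 4], 0.5], [[0, 0, 0], [-0.2, 0.1, 8], 0.5], [[0, 0, 0], [-0.2, 0.1, 8], 0.5], [[0, 0, 0], [-0.2, 0.1, 8], 0.5], [[0, 0, 0], [-0.2, 0.1, 8], 0], [[0, 0, 0], [-0.2, 0.1, 8], 0], [[0, 0, 0], [-0.2, 0.1, 8], 0], [[0, 0, 0], [-0.2, 0.1, 8], 0], [[0, 0, 0], [-0.2, 0.1, 8], 0]]'

```text
time_s: 9.05
ee_pos: [0.5915, -0.0723, 0.0856]
tcp_rot: [0.715, 0.649, 0.174, 0.192]
force: [9.2, 1.5, 4.4]
gripper_width: 0.0106
```

```bash
python3 -c "
from h import *
o=get_obs();print(o['ee_pos'],o['force'],o['gripper_width'])
R=tool_R(PY,0);p=o['ee_pos'];g,T=grasp('right');d=T.inv().apply(g-p);print('off',d)
off=[d[0],0,.051+d[2]]
plan([(g,T),tcp_for((*PASS['front'],.17),R,off),tcp_for((*PASS['front'],.05),R,off)])"
```

```text
[ 0.59145652 -0.07232032  0.08560921] [9.16015287 1.52101749 4.37763359] 0.010613051414636412
off [ 0.00116559 -0.00136518  0.00081015]
[[0.001, -0.0, 0.001], [0.12, -0.14, 0.08]] rows>= 0.0
[[0.522, 0.054, -0.2], [34.64, -9.07, -20.98]] rows>= 8.3
[[0.522, 0.054, -0.2], [34.64, -15.07, -10.59]] rows>= 7.8
```

>>> play_rows --steps '[[[0, 0, 0], [0, 0, -2], 0], [[0, 0, 0], [0, 0, -5], 0], [[0, 0, 0], [0, 0, -9.5], 0], [[0, 0, 0], [0, 0, -14], 0], [[0.05, 0.01, -0.02], [4, -1, -15], 0], [[0.12, 0.02, -0.05], [8.5, -2, -16], 0], [[0.19, 0.02, -0.07], [13, -3.2, -17], 0], [[0.26, 0.03, -0.1], [17.5, -4.4, -18], 0], [[0.33, 0.03, -0.13], [22, -5.6, -19], 0], [[0.4, 0.04, -0.15], [26.5, -7, -20], 0], [[0.47, 0.05, -0.18], [31, -8.2, -20.5], 0], [[0.522, 0.054, -0.2], [34.6, -9.1, -21], 0]]'

```text
time_s: 10.25
ee_pos: [0.4468, 0.2632, 0.2212]
tcp_rot: [0.668, 0.744, -0.001, -0.001]
force: [1.6, -0.0, -3.4]
gripper_width: 0.0095
```

>>> play_rows --steps '[[[0, 0, 0], [0, 0, 0], 0], [[0, 0, 0], [0, 0, 4], 0], [[0, 0, 0], [0, 0, 8], 0], [[0, 0, 0], [0, 0, 11.5], 0], [[0, 0, 0], [0, 0, 11.5], 0], [[0, 0, 0], [0, 0, 11.5], 0], [[0, 0, 0], [0, 0, 11.5], 0]]'

```text
time_s: 10.95
ee_pos: [0.4484, 0.2629, 0.108]
tcp_rot: [0.668, 0.744, 0.001, -0.0]
force: [0.5, 0.7, -3.0]
gripper_width: 0.01
```

```bash
python3 -c "
from h import *
o=get_obs();print(o['ee_pos'],o['force'],o['gripper_width'])
R=tool_R(PY,0);off=[.0012,0,.0518]
plan([tcp_for((*PASS['front'],z),R,off) for z in (.048,.033,.018)])"
```

```text
[0.44840492 0.26290553 0.10799648] [ 0.53846783  0.71392057 -2.99748824] 0.010043478694943328
[[0.001, -0.002, 0.0], [2.78, -0.29, 0.83]] rows>= 0.6
[[0.001, -0.002, 0.0], [2.77, -0.3, 2.33]] rows>= 0.7
[[0.001, -0.002, 0.0], [2.77, -0.3, 3.83]] rows>= 0.9
```

>>> play_rows --steps '[[[0, 0, 0], [1.4, -0.3, 0], 0], [[0, 0, 0], [2.78, -0.3, 0], 0], [[0, 0, 0], [2.78, -0.3, 0.6], 0], [[0, 0, 0], [2.78, -0.3, 0.6], 0], [[0, 0, 0], [2.78, -0.3, 0.6], 0], [[0, 0, 0], [2.78, -0.3, 0.6], 0]]'

```text
time_s: 11.55
ee_pos: [0.4418, 0.2888, 0.0998]
tcp_rot: [0.668, 0.744, -0.0, -0.001]
force: [0.0, 0.3, -4.1]
gripper_width: 0.01
```

```bash
python3 -c "
from h import *
o=get_obs();print(o['ee_pos'],o['force'],o['gripper_width'])
R=tool_R(PY,0);off=[.0012,0,.0518]
plan([tcp_for((*PASS['front'],z),R,off) for z in (.048,.033,.018)])"
```

```text
[0.44177238 0.28877579 0.09983074] [ 0.03120695  0.3048741  -4.1088494 ] 0.009984712410874189
[[-0.001, -0.0, -0.001], [0.13, 0.09, 0.0]] rows>= 0.0
[[-0.001, -0.0, -0.001], [0.13, 0.09, 1.5]] rows>= 0.3
[[-0.001, -0.0, -0.001], [0.13, 0.09, 3.0]] rows>= 0.6
```

>>> play_rows --steps '[[[0, 0, 0], [0.13, 0.08, 0], 0], [[0, 0, 0], [0.13, 0.08, 0.4], 0], [[0, 0, 0], [0.13, 0.08, 0.9], 0], [[0, 0, 0], [0.13, 0.08, 1.4], 0], [[0, 0, 0], [0.13, 0.08, 1.4], 0]]'

```text
time_s: 12.05
ee_pos: [0.442, 0.2901, 0.085]
tcp_rot: [0.668, 0.744, -0.001, -0.001]
force: [-0.2, 0.6, -4.2]
gripper_width: 0.0099
```

>>> play_rows --steps '[[[0, 0, 0], [0, 0, 0.5], 0], [[0, 0, 0], [0, 0, 1.0], 0], [[0, 0, 0], [0, 0, 1.3], 0], [[0, 0, 0], [0, 0, 1.5], 0], [[0, 0, 0], [0, 0, 1.5], 0], [[0, 0, 0], [0, 0, 1.5], 0]]'

```text
time_s: 12.65
ee_pos: [0.4423, 0.2907, 0.071]
tcp_rot: [0.668, 0.744, -0.0, -0.001]
force: [-0.1, -0.0, -3.8]
gripper_width: 0.0098
```

>>> play_rows --steps '[[[0, 0, 0], [0, 0, 0.1], 0], [[0, 0, 0], [0, 0, 0.1], 0], [[0, 0, 0], [0, 0, 0.1], 0.35], [[0, 0, 0], [0, 0, 0.1], 0.35], [[0, 0, 0], [0, 0, 0.1], 0.35], [[0, 0, 0], [0, 0, -3], 0.35], [[0, 0, 0], [0, 0, -8], 0.35], [[0, 0, 0], [0, 0, -13], 0.5], [[0, 0, 0], [0, 0, -13], 0.5], [[0, 0, 0], [0, 0, -13], 0.5]]'

```text
time_s: 13.65
ee_pos: [0.4431, 0.2908, 0.2021]
tcp_rot: [0.669, 0.744, 0.001, -0.0]
force: [1.1, -0.3, -0.2]
gripper_width: 0.0452
```

```bash
python3 -c "
from h import *
o=get_obs();print(o['ee_pos'],o['force'],o['gripper_width'])
plan([grasp('c',.12),grasp('c',.08)])"
```

```text
[0.44311554 0.29084672 0.20210828] [ 1.06809458 -0.26321897 -0.18929683] 0.04524009344058711
[[-0.52, -0.055, 0.199], [-18.46, 8.88, 1.38]] rows>= 4.1
[[-0.52, -0.055, 0.199], [-18.88, 10.83, 4.85]] rows>= 4.5
```

>>> play_rows --steps '[[[-0.12, -0.01, 0.04], [-4, 2, 0], 0.5], [[-0.24, -0.02, 0.09], [-8.5, 4, 0], 0.5], [[-0.36, -0.03, 0.14], [-13, 6.4, 0], 0.5], [[-0.47, -0.05, 0.18], [-17, 8, 0.6], 0.5], [[-0.52, -0.055, 0.2], [-18.5, 8.9, 1.4], 0.5], [[-0.52, -0.055, 0.2], [-18.7, 9.8, 3], 0.5], [[-0.52, -0.055, 0.2], [-18.9, 10.8, 4.8], 0.5], [[-0.52, -0.055, 0.2], [-18.9, 10.8, 4.8], 0.5], [[-0.52, -0.055, 0.2], [-18.9, 10.8, 4.8], 0.5]]'

```text
time_s: 14.55
ee_pos: [0.5689, 0.1142, 0.1515]
tcp_rot: [0.716, 0.65, 0.171, 0.19]
force: [0.1, 0.5, -0.1]
gripper_width: 0.0457
```

```bash
python3 -c "
from h import *
o=get_obs();print(o['ee_pos'],o['force'],o['gripper_width'])
plan([grasp('c',.08),grasp('c')])"
```

```text
[0.56886538 0.11419169 0.15150253] [ 0.09582196  0.5303743  -0.05889451] 0.04566961244254978
[[-0.006, 0.001, 0.001], [0.07, 0.27, -0.08]] rows>= 0.1
[[-0.006, 0.001, 0.001], [0.08, 0.32, 7.92]] rows>= 1.6
```

>>> play_rows --steps '[[[0, 0, 0], [0, 0.2, 4], 0.5], [[0, 0, 0], [0.1, 0.2, 7.9], 0.5], [[0, 0, 0], [0.1, 0.2, 7.9], 0.5], [[0, 0, 0], [0.1, 0.2, 7.9], 0.5], [[0, 0, 0], [0.1, 0.2, 7.9], 0], [[0, 0, 0], [0.1, 0.2, 7.9], 0], [[0, 0, 0], [0.1, 0.2, 7.9], 0], [[0, 0, 0], [0.1, 0.2, 7.9], 0], [[0, 0, 0], [0.1, 0.2, 7.9], 0]]'

```text
time_s: 15.45
ee_pos: [0.611, 0.111, 0.0857]
tcp_rot: [0.716, 0.649, 0.173, 0.191]
force: [2.6, 0.3, 3.5]
gripper_width: 0.0107
```

```bash
cat >> h.py <<'E'
RY=-.177;RL=np.radians(25);RU=Rot.from_euler('z',RY).apply([-np.sin(RL),0,np.cos(RL)])
RM=np.array([.5350,-.2974,.0654]);RF=RM-.028*RU   # mouth, floor
def rej(h,off): R=tool_R(RY,-RL);return tcp_for(RF+h*RU,R,off)
E
python3 -c "
from h import *
o=get_obs();print(o['ee_pos'],o['force'],o['gripper_width'],RF)
p=o['ee_pos'];g,T=grasp('c');d=T.inv().apply(g-p);print('off',d)
off=[d[0],0,.051+d[2]]
plan([(g,T),rej(.14,off),rej(.034,off)])"
```

```text
[0.61098797 0.11102461 0.08568583] [2.57387886 0.26875092 3.49278144] 0.010726390978256659 [ 0.54664843 -0.29948358  0.04002338]
off [-0.00023634 -0.00096341  0.00113059]
[[-0.002, 0.001, 0.0], [-0.02, -0.1, 0.11]] rows>= 0.0
[[0.085, -0.036, 0.07], [-40.83, -2.7, -16.32]] rows>= 8.8
[[0.085, -0.036, 0.07], [-41.18, -3.61, -5.77]] rows>= 8.3
```

>>> play_rows --steps '[[[0, 0, 0], [0, 0, -2], 0], [[0, 0, 0], [0, 0, -5], 0], [[0, 0, 0], [0, 0, -9.5], 0], [[0, 0, 0], [0, 0, -14], 0], [[0.01, 0, 0.01], [-4, -0.3, -15.5], 0], [[0.02, -0.01, 0.02], [-9, -0.6, -16], 0], [[0.03, -0.01, 0.03], [-14, -0.9, -16.3], 0], [[0.04, -0.02, 0.04], [-19, -1.2, -16.3], 0], [[0.05, -0.02, 0.05], [-24, -1.6, -16.3], 0], [[0.06, -0.03, 0.06], [-29, -2, -16.3], 0], [[0.07, -0.03, 0.07], [-34, -2.3, -16.3], 0], [[0.085, -0.036, 0.07], [-38, -2.7, -16.3], 0]]'

```text
time_s: 16.65
ee_pos: [0.4708, -0.2435, 0.2138]
tcp_rot: [0.749, 0.627, 0.138, 0.165]
force: [0.4, -0.3, -3.8]
gripper_width: 0.0098
```

```bash
python3 -c "
from h import *
o=get_obs();print(o['ee_pos'],o['force'],o['gripper_width'])
off=[-.0002,0,.0521]
plan([rej(.14,off),rej(.06,off)])"
```

```text
[ 0.47078242 -0.24346999  0.21377398] [ 0.40837749 -0.34206667 -3.77190092] 0.009806994425814872
[[-0.002, 0.0, 0.0], [-4.16, 0.32, 0.11]] rows>= 0.8
[[-0.002, 0.0, 0.0], [-4.15, 0.33, 8.11]] rows>= 1.8
```

>>> play_rows --steps '[[[0, 0, 0], [-3.2, 0.3, 0], 0], [[0, 0, 0], [-3.2, 0.3, 3], 0], [[0, 0, 0], [-3.2, 0.3, 6], 0], [[0, 0, 0], [-3.2, 0.3, 6], 0], [[0, 0, 0], [-3.2, 0.3, 6], 0], [[0, 0, 0], [-3.2, 0.3, 6], 0]]'

```text
time_s: 17.25
ee_pos: [0.4942, -0.2781, 0.1619]
tcp_rot: [0.748, 0.627, 0.138, 0.166]
force: [0.3, 0.1, -3.1]
gripper_width: 0.0101
```

```bash
python3 -c "
from h import *
o=get_obs();print(o['ee_pos'],o['force'],o['gripper_width'])
off=[-.0002,0,.0521]
plan([rej(h,off) for h in(.06,.033,0)])
a=read_camera('wrist')[...,::-1];cv2.imwrite('pics/w3.png',a)"
```

```text
[ 0.49416572 -0.27806301  0.16187534] [ 0.34294085  0.06203219 -3.13098102] 0.010069365981391493
[[-0.0, 0.001, 0.001], [-1.16, -0.13, 2.18]] rows>= 0.5
[[-0.0, 0.001, 0.001], [-1.16, -0.13, 4.88]] rows>= 1.0
[[-0.0, 0.001, 0.001], [-1.16, -0.13, 8.18]] rows>= 1.7
```

View pics/w3.png

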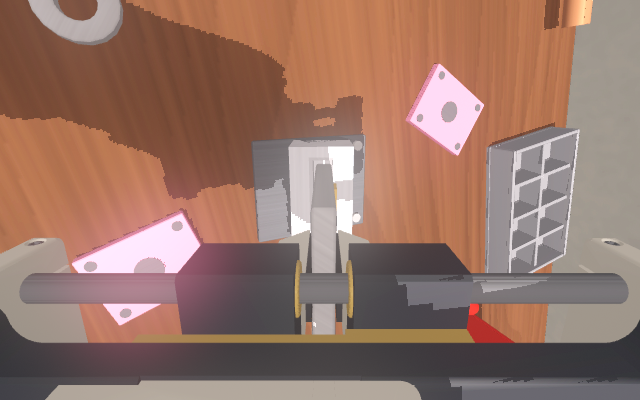

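The strip cover is held squarely and lines up with the reject slot (slot end at about (322,160)). I'll align over the mouth.

>>> play_rows --steps '[[[0, 0, 0], [-1.16, -0.1, 0], 0], [[0, 0, 0], [-1.16, -0.1, 2.2], 0], [[0, 0, 0], [-1.16, -0.1, 4.4], 0], [[0, 0, 0], [-1.16, -0.1, 4.4], 0], [[0, 0, 0], [-1.16, -0.1, 4.4], 0]]'

```text
time_s: 17.8
ee_pos: [0.5095, -0.2927, 0.1215]
tcp_rot: [0.748, 0.627, 0.138, 0.166]
force: [-0.5, 0.4, -3.0]
gripper_width: 0.0098
```

```bash
python3 -c "
from h import *
o=get_obs();print(o['ee_pos'],o['force'],o['gripper_width'])
off=[-.0002,0,.0521]
plan([rej(h,off) for h in(.033,.015,0)])"
```

```text
[ 0.5095217  -0.29265922  0.12147302] [-0.4517756   0.39224205 -2.97524609] 0.009813765020848573
[[-0.0, 0.001, 0.001], [0.0, -0.02, 0.47]] rows>= 0.1
[[-0.0, 0.001, 0.001], [0.0, -0.02, 2.27]] rows>= 0.5
[[-0.0, 0.001, 0.001], [0.0, -0.02, 3.77]] rows>= 0.8
```

>>> play_rows --steps '[[[0, 0, 0], [0, 0, 0.5], 0], [[0, 0, 0], [0, 0, 1.0], 0], [[0, 0, 0], [0, 0, 1.5], 0], [[0, 0, 0], [0, 0, 2.0], 0], [[0, 0, 0], [0, 0, 2.0], 0]]'

```text
time_s: 18.3
ee_pos: [0.5178, -0.2942, 0.1019]
tcp_rot: [0.749, 0.627, 0.138, 0.166]
force: [-0.4, 0.4, -3.8]
gripper_width: 0.01
```

>>> play_rows --steps '[[[0, 0, 0], [0, 0, 0.5], 0], [[0, 0, 0], [0, 0, 1.0], 0], [[0, 0, 0], [0, 0, 1.4], 0], [[0, 0, 0], [0, 0, 1.6], 0], [[0, 0, 0], [0, 0, 1.6], 0], [[0, 0, 0], [0, 0, 1.6], 0]]'

```text
time_s: 18.9
ee_pos: [0.5246, -0.2956, 0.088]
tcp_rot: [0.749, 0.627, 0.138, 0.166]
force: [-0.8, -0.4, -3.3]
gripper_width: 0.0096
```

```bash
python3 -c "
from h import *
o=get_obs();print(o['ee_pos'],o['force'],o['gripper_width'])
off=[-.0002,0,.0521]
plan([rej(0,off)])"
```

```text
[ 0.52455076 -0.29556802  0.08798042] [-0.82396116 -0.37508693 -3.30014031] 0.009572385464911582
[[-0.001, 0.001, 0.0], [0.02, 0.01, 0.08]] rows>= 0.0
```

>>> play_rows --steps '[[[0, 0, 0], [0, 0, 0.2], 0], [[0, 0, 0], [0, 0, 0.2], 0], [[0, 0, 0], [0, 0, 0.2], 0.4], [[0, 0, 0], [0, 0, 0.2], 0.4], [[0, 0, 0], [0, 0, 0.2], 0.4], [[0, 0, 0], [0, 0, -3], 0.4], [[0, 0, 0], [0, 0, -8], 0.4], [[0, 0, 0], [0, 0, -13], 0], [[0, 0, 0], [0, 0, -13], 0], [[0, 0, 0], [0, 0, -13], 0]]'

```text
time_s: 19.9
ee_pos: [0.4706, -0.2871, 0.2074]
tcp_rot: [0.749, 0.626, 0.138, 0.168]
force: [-0.5, 0.2, -1.5]
gripper_width: 0.0176
```

Run:
```python
from h import *
o=get_obs();print(o['ee_pos'],o['force'],o['gripper_width'])
t=read_camera('top')[...,::-1]
s=lambda a:cv2.resize(a,None,fx=5,fy=5,interpolation=cv2.INTER_CUBIC)
cv2.imwrite('pics/t4.png',np.hstack([s(t[175:290,145:215]),s(t[175:290,415:490])]))
```

```text
[ 0.47063652 -0.28712226  0.20736823] [-0.5100077   0.17116738 -1.47051912] 0.01758838050048911
```

View pics/t4.png

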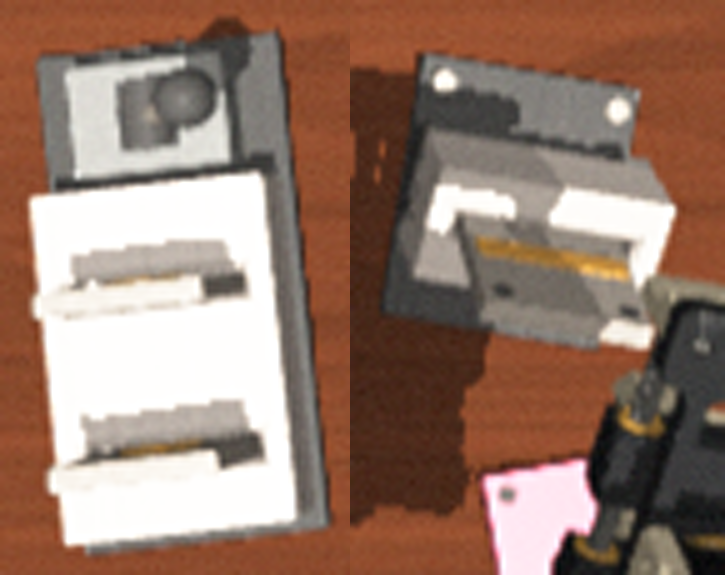

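The two round-tag covers stand in the pass slots and the strip cover leans in the reject stand. Before throwing the lever I'll check their seating against predicted pixels.

Run:
```python
from h import *
c=lambda p,x0,y0:((p[0]+.5)/5-.5+x0,(p[1]+.5)/5-.5+y0)
for n,p in(("rear",(120,297)),("front",(134,472))):
    print(n,ray("top",c(p,145,175),.108).round(4),PASS[n])
m=camera_model("top");T=np.linalg.inv(np.array(m["world_from_camera"]))
for le in(25,30):
    l=np.radians(le);R=Rot.from_euler('z',RY)
    for s in(.035,-.035):
        q=RF+R.apply([-np.sin(l)*.09+.005*np.cos(l),s,np.cos(l)*.09+.005*np.sin(l)])
        k=m["K"]@(T[:3,:3]@q+T[:3,3]);k=k[:2]/k[2];print(le,"c corner crop px",((k-[415,175])*5+[350,0]).round())
r=Rot.from_euler('z',PY);w=lambda x,y,z:np.array([.4847,.296,0])+r.apply([x,y,z])
R=tool_R(PY,0)
plan([(w(.107,-.085,.25),R),(w(.107,-.085,.082),R)])
```

```text
rear [0.5133 0.297  0.108 ] (0.514, 0.2991)
front [0.4422 0.2908 0.108 ] (0.4424, 0.2914)
25 c corner crop px [489. 277.]
25 c corner crop px [659. 307.]
30 c corner crop px [484. 294.]
30 c corner crop px [654. 324.]
[[0.433, 0.063, -0.28], [52.41, 5.3, -2.46]] rows>= 10.5
[[0.433, 0.063, -0.28], [52.44, -1.8, 12.76]] rows>= 10.8
```

All three match the predicted seated poses within about 2 mm. Now for the lever.

>>> play_rows --steps '[[[0, 0, 0], [0, 0, -4], 0], [[0.05, 0.01, -0.03], [4, 0, -4.5], 0], [[0.1, 0.015, -0.07], [9, 0.5, -4.5], 0], [[0.15, 0.02, -0.1], [14, 1, -4.5], 0], [[0.2, 0.03, -0.13], [19, 2, -4.3], 0], [[0.25, 0.04, -0.16], [24, 2.5, -4], 0], [[0.3, 0.045, -0.2], [29, 3, -3.5], 0], [[0.35, 0.05, -0.23], [34, 3.5, -3], 0], [[0.4, 0.06, -0.26], [39, 4, -2.5], 0], [[0.433, 0.063, -0.28], [44, 5, -2.5], 0], [[0.433, 0.063, -0.28], [49, 5.3, -2.5], 0], [[0.433, 0.063, -0.28], [52.4, 5.3, -2.5], 0]]'

```text
time_s: 21.15
ee_pos: [0.5996, 0.228, 0.2477]
tcp_rot: [0.667, 0.745, -0.001, -0.002]
force: [-0.1, -0.0, 0.3]
gripper_width: 0.0005
```

>>> play_rows --steps '[[[0, 0, 0], [0, 0, 0], 0], [[0, 0, 0], [0, 0, 0], 0], [[0, 0, 0], [0, 0, 0], 0]]'

```text
time_s: 21.45
ee_pos: [0.5996, 0.2226, 0.2489]
tcp_rot: [0.668, 0.744, -0.001, -0.0]
force: [0.6, -0.8, 0.2]
gripper_width: 0.0002
```

Run:
```python
from h import *
r=Rot.from_euler('z',PY);w=lambda x,y,z:np.array([.4847,.296,0])+r.apply([x,y,z])
R=tool_R(PY,0);o=get_obs();print(o['ee_pos'],o['time_s'])
plan([(w(.107,-.085,.2),R),(w(.107,-.085,.082),R),(w(.107,.016,.082),R)])
```

```text
[0.59958287 0.22256218 0.24893358] 21.45
[[-0.002, 0.001, 0.001], [0.03, 0.07, 4.89]] rows>= 1.0
[[-0.002, 0.001, 0.001], [0.05, 0.1, 16.69]] rows>= 3.3
[[-0.002, 0.001, 0.001], [10.15, 0.11, 16.68]] rows>= 3.9
```

>>> play_rows --steps '[[[0, 0, 0], [0, 0.1, 5], 0], [[0, 0, 0], [0, 0.1, 10], 0], [[0, 0, 0], [0, 0.1, 15], 0], [[0, 0, 0], [0, 0.1, 16.7], 0], [[0, 0, 0], [0, 0.1, 16.7], 0], [[0, 0, 0], [1.5, 0.1, 16.7], 0], [[0, 0, 0], [3, 0.1, 16.7], 0]]'

```text
time_s: 22.15
ee_pos: [0.5989, 0.2552, 0.0866]
tcp_rot: [0.668, 0.744, 0.002, 0.001]
force: [0.3, -1.5, 1.8]
gripper_width: -0.0001
```

>>> play_rows --steps '[[[0, 0, 0], [1.2, 0, 0], 0], [[0, 0, 0], [2.4, 0, 0], 0], [[0, 0, 0], [3.6, 0, 0], 0], [[0, 0, 0], [4.8, 0, 0], 0], [[0, 0, 0], [5.8, 0, 0], 0], [[0, 0, 0], [6.6, 0, 0], 0], [[0, 0, 0], [7.2, 0, 0], 0], [[0, 0, 0], [7.2, 0, 0], 0], [[0, 0, 0], [7.2, 0, 0], 0]]'

```text
time_s: 23.05
ee_pos: [0.5896, 0.3239, 0.0833]
tcp_rot: [0.668, 0.744, -0.001, 0.0]
force: [-0.2, -4.3, 0.3]
gripper_width: 0.0009
```

Run:
```python
from h import *
r=Rot.from_euler('z',PY);o=get_obs();print(o['force'],r.inv().apply(o['ee_pos']-[.4847,.296,0]))
s=lambda a,k:cv2.resize(a,None,fx=k,fy=k,interpolation=cv2.INTER_CUBIC)
t=read_camera('top')[...,::-1];q=read_camera('scene')[...,::-1]
cv2.imwrite('pics/l5.png',np.hstack([s(t[165:265,135:215],5),s(q[130:230,380:480],5)[:,:400]]))
```

```text
[-0.2397845  -4.3456112   0.28409182] [0.1072819  0.01651967 0.08325316]
```

View pics/l5.png

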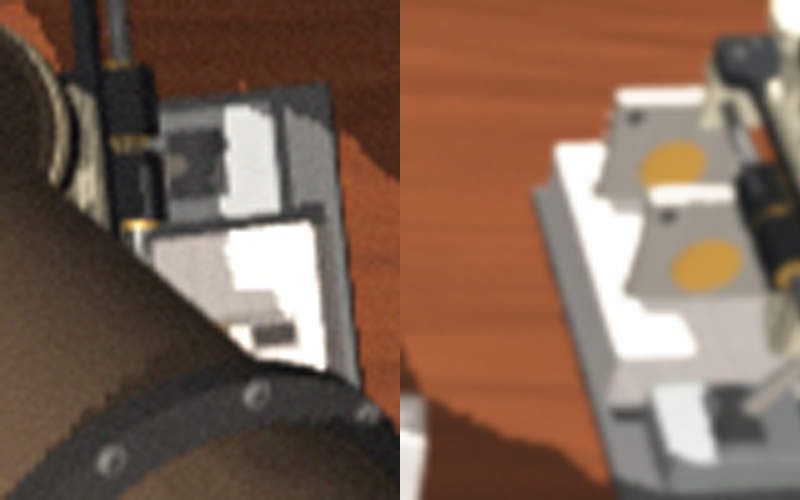

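Both covers are still seated and the rod leans to +y. I'll push a little further to feel for the stop.

>>> play_rows --steps '[[[0, 0, 0], [0.4, 0, 0], 0], [[0, 0, 0], [0.4, 0, 0], 0], [[0, 0, 0], [0.4, 0, 0], 0]]'

```text
time_s: 23.45
ee_pos: [0.5896, 0.3244, 0.0831]
tcp_rot: [0.669, 0.743, -0.003, 0.002]
force: [-2.1, -14.0, 6.2]
gripper_width: 0.0003
```

Force rose to 14 N with almost no travel, so the lever is at its stop. I'll back off and retreat.

>>> play_rows --steps '[[[0, 0, 0], [-1.5, 0, 0], 0], [[0, 0, 0], [-5, 0, 0], 0], [[0, 0, 0], [-9, 0, 0], 0], [[0, 0, 0], [-10, 0, -4], 0], [[0, 0, 0], [-10, 0, -9], 0], [[0, 0, 0], [-10, -4, -14], 0], [[0, 0, 0], [-11, -9, -18], 0], [[0, 0, 0], [-12, -14, -18], 0], [[0, 0, 0], [-13, -19, -18], 0], [[0, 0, 0], [-13, -19, -18], 0], [[0, 0, 0], [-13, -19, -18], 0]]'

```text
time_s: 24.55
ee_pos: [0.4117, 0.1789, 0.2644]
tcp_rot: [0.667, 0.745, 0.0, 0.001]
force: [0.4, -0.4, -0.1]
gripper_width: 0.0002
```

Run:
```python
from h import *
print(get_obs()['force'],get_obs()['ee_pos'])
q=read_camera('scene')[110:310,140:520,::-1];cv2.imwrite('pics/f6.png',cv2.resize(q,None,fx=2.1,fy=2.1,interpolation=cv2.INTER_CUBIC))
```

```text
[ 0.41593883 -0.39695686 -0.14141547] [0.41170262 0.17887664 0.26438264]
```

View pics/f6.png

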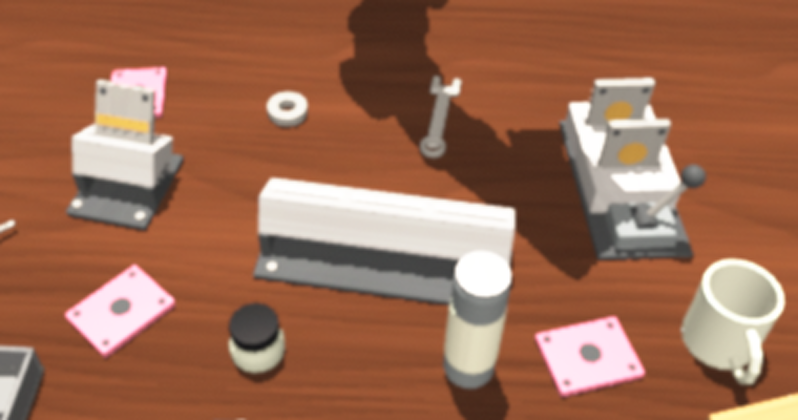

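The last picture shows all three covers seated: strip at (125,110), rounds at (620,100) and (635,145). The knob is on the +y side at (692,176), and the can, jar, wrench and bearing haven't moved. I'm handing in.

```bash
python3 -c "
from station import *
print(sign_off())"
```

```text
the job is handed in; nothing more can be done
None
```

The job is handed in at about 24.6 s of the 72 s allowed. The two round-tag covers are in the pass slots, the middle one in the rear slot and the right one in the front. The strip-tag cover is in the leaning reject slot, and the clamp lever was then thrown over to the +y side.

- **Covers:** measured in the top camera, the pass covers' top edges were within about 2 mm of where they should be. The strip cover matched its expected position at about 30° lean. I judged full depth from the gripper height at release, within about 1 mm of the slot floor; I did not measure it from a picture afterwards.
- **Lever:** pushing it further raised the force to 14 N with almost no movement, so it was against its stop. It stayed over on the +y side after the gripper backed off.
- **Surroundings:** the last picture shows the can, jar, wrench, bearing and pink plates where they were. The arm is clear of everything, with force near zero.
- **Disagreements:** my two readings of the reject slot's position differed by 2.4 mm, so I used the middle, and the cover went in freely. One carry to the front slot stopped 28 mm short because the arm's speed was limited; I corrected that before inserting. No checks failed.

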